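# Step the vial tray one index hole over to the needle tower

### The job

Index the sampler's vial tray one hole over, towards the white needle tower: hook a fingertip under the top of the red pull ring and lift it to draw the spring index pin out of its hole, swing the arm by the ring to the very next hole on the tower's side, and let the pin drop fully home there. Do not pinch or wrench the ring, keep the fingers off the tray of vials, and leave the loose things on the bench and deck where they stand.

Things in the scene. Friction and masses are not known exactly. Their poses are not given: they have to be found in the camera images.
- deck: Fixed black sampler deck, 440 x 340 mm, top 18 mm above the bench. Origin on the bench surface under the vertical pivot axis of the swing arm; the plate runs 60 mm behind (-x) to 380 mm ahead (+x) of it and 170 mm to each side. x points from the pivot along the arm as it stands at joint 0, y to the left of that, z up. The arm's hub on the pivot is 54 mm wide and 68 mm high.
- hole_left (a point): Index hole next to the starting one, 20 degrees to the left (deck's +y), at the sector's top face. The steel index sector, top 40 mm above the bench, has five brass-rimmed holes 10 mm wide on a circle of 130 mm radius about the pivot, at -40, -20, 0, 20 and 40 degrees from the deck's x.
- hole_right (a point): Index hole next to the starting one, 20 degrees to the right (deck's -y), at the sector's top face, 40 mm above the bench.
- tray_arm (a joint): Aluminium swing arm (bar 36 mm wide, top 53 mm above the bench) with the vial tray and index pin; angle in rad about the pivot, counter-clockwise from above positive (towards the deck's +y), holes at 0, +-0.349, +-0.698. Starts in the hole at 0. Swings easily (about 1 N at the ring, pin clear) and stays where left; the seated pin locks it with about 0.01 rad of play.
- index_pin (a joint): Draw of the spring index pin, m: 0 = fully home in a hole, grows straight up, 0.020 = stop. The 8 mm round-nosed pin rides on the arm 130 mm from the pivot, under the pull ring. Clear of the hole from 0.012; let down between holes it rests on the sector there and slides until it drops in; within 2 mm of a hole it centres itself. The spring pulls down with 4 N at 0, 7 N at 0.015.
- pull_ring: Rigid red ring on the pin: an upright rounded-square loop of 6 mm bar, inside 50 mm wide, 42 mm high, across the arm, its opening facing the pivot. Rises and swings with the pin. Origin on the pin's axis at bench height (pin home), x along the arm away from the pivot. Pin home: opening 91 to 133 mm, top 139 mm above the bench. The plunger body below it is 20 mm thick and 80 mm high.
- ring_top (a point): Middle of the underside of the ring's top bar, 133 mm above the bench with the pin home, on the pin's axis. There is room for a fingertip slanted 30 to 45 degrees from the vertical, pointing down and away from the pivot, to go in under it from the pivot side, over the hub.
- ring_eye (a point): Centre of the pull ring's opening, 112 mm above the bench with the pin home.
- vial_tray: Round black tray 116 mm across with 14 blue-capped vials, on the outer end of the arm, its centre 250 mm from the pivot, caps 93 mm above the bench. Not to be touched. Origin at bench height under its centre.
- needle_tower: White needle tower fixed on the deck, 250 mm tall, its head overhanging towards the robot to 100 mm from its origin, 163 mm above the bench, with a thin needle beneath. It stands 335 mm ahead of the pivot and 122 mm to one side, the deck's +y or -y; that side is the way to swing. Origin on the deck under its column.
- code_reader: Slim aluminium post with a black barcode reader head, 135 mm tall, on the deck's other side from the tower. Origin on the deck under its post.
- vial_a: Loose sample vial with a blue cap, 12 mm thick, 33 mm tall, standing on the deck. Leave alone. Origin at its underside.
- vial_b: Another such loose vial standing on the deck. Leave alone. Origin at its underside.
- reagent_bottle: Amber glass bottle with a blue cap, 72 mm thick, 165 mm tall, on the bench. Leave alone. Origin at its underside.
- beaker: Empty glass beaker, 68 mm wide, 85 mm tall, on the bench. Leave alone. Origin at its underside.
- cap_jar: Clear jar with a white lid, 60 mm wide, 60 mm tall, on the bench. Leave alone. Origin at its underside.
- spatula: Thin double-ended steel laboratory spatula, 177 mm long, 6 mm thick, lying on the bench. Leave alone. Origin under its middle.
- vial_box: Open cardboard box 85 x 130 x 45 mm full of blue-capped vials, on the bench. Leave alone. Origin at its underside.

How it is judged:
On the way, in this order (a step that is already met when the one before it is completed fails the run):
1. with the fingers on the pull ring, the index pin is drawn clear of the starting hole (11 mm or more) while the arm still stands there (value of joint index_pin above 0.011 m and contact force between pull_ring and the fingers above 1 N and value of joint tray_arm between -0.1 and 0.1 rad), for 0.1 s.
2. the arm is swung more than half way to the next hole on the tower's side, fingers on the ring (contact force between pull_ring and the fingers above 0.3 N and ((y of needle_tower in the frame of deck above 0 m and value of joint tray_arm above 0.2 rad) or (y of needle_tower in the frame of deck below 0 m and value of joint tray_arm below -0.2 rad))), for 0.05 s.
At the end, for the whole second after the job is handed in: The arm stands at rest in the hole next to its starting hole on the needle tower's side (20 degrees over, within 1.4 degrees), with the index pin fully home (within 2.5 mm); every loose thing is within 20 mm of where it stood (((y of needle_tower in the frame of deck above 0 m and value of joint tray_arm between 0.324 and 0.374 rad) or (y of needle_tower in the frame of deck below 0 m and value of joint tray_arm between -0.374 and -0.324 rad)) and value of joint index_pin below 0.0025 m and velocity of joint tray_arm between -0.05 and 0.05 rad/s and distance of each of vial_a, vial_b, reagent_bottle, beaker, cap_jar, spatula, vial_box from where it was at the start of the episode below 0.02 m); the robot touches nothing.
It fails at once if the arm is swung more than 0.12 rad away from the tower, or on past the next hole (beyond 0.49 rad) ((y of needle_tower in the frame of deck above 0 m and (value of joint tray_arm below -0.12 rad or value of joint tray_arm above 0.49 rad)) or (y of needle_tower in the frame of deck below 0 m and (value of joint tray_arm above 0.12 rad or value of joint tray_arm below -0.49 rad))).
It fails at once if the pull ring is pinched between two fingers (opposite sides of its bar, or of the whole ring, pressed with over 3 N each) (contact force between each of pull_ring_c0, pull_ring_c1 and the fingers above 3 N or contact force between each of pull_ring_c2, pull_ring_c3 and the fingers above 3 N or contact force between each of pull_ring_c4, pull_ring_c5 and the fingers above 3 N or contact force between each of pull_ring_c2, pull_ring_c4 and the fingers above 3 N).
It fails at once if the ring is wrenched with over 45 N (contact force between pull_ring and the fingers above 45 N).
It fails at once if the fingers press on the vial tray (contact force between vial_tray and the fingers above 1 N).
It fails at once if a loose thing is shifted or lifted by over 20 mm, or tipped over (distance of any of vial_a, vial_b, reagent_bottle, beaker, cap_jar, spatula, vial_box from where it was at the start of the episode above 0.02 m or angle between any of vial_a, vial_b, reagent_bottle, beaker, cap_jar, vial_box's own z axis and vertical above 0.35 rad).
It also fails if it takes over 43 s, if anything falls off the work surface, if the arm or the gripper's body presses on something with over 40 N, if the wrist force passes 120 N, or if a joint passes its speed limit or range.

### The arm

A 7-joint arm with a two-finger parallel gripper is mounted at the origin on the work surface. World frame = base frame: x ahead of the robot, y to its left, z up, the work surface at z = 0. Lengths are in m, angles in rad, forces in N, time in s.
With the tool pointing down it reaches from about 0.425 to 0.875 m from the base axis. Payload 4.7 kg.
Tool frame: the origin (TCP) lies midway between the tips of the shut fingers; the grasp point (between the pads) lies 19 mm behind it (ctrl.grip_point_offset is the distance from the TCP to the grasp point, in m); z points along the fingers, y is the line along which they close (so a half turn about z gives the same grasp; the last joint's range is limited). The gripper opens to 87 mm and grips with 3 to 60 N. Pads are 19 mm wide; open, the fingers measure 117 mm over their backs; the gripper's body (75 mm by 190 mm) begins 51 mm behind the grasp point.
Start: joints at [-1.316, 0.321, -0.07, 1.45, 0.023, 1.371, -0.057], TCP at [0.155, 0.631, 0.223] pointing down, gripper open.
Joint ranges: [-2.86, 2.86], [-0.3, 2.09], [-1.38, 1.24], [0.06, 2.45], [-1.56, 4.7], [0.09, 2.05], [-2.69, 2.69]. Speed limits (rad/s): [2.57, 2.57, 3.14, 3.14, 3.14, 3.14, 3.14].

### API

Orientations are given as a rotation vector (axis times angle).
In Python, from bench import ctrl gives the robot as it stands.
- The arm moves only by the tool move_arm, never from a script. Its argument "increments" is text: rows parted by semicolons, each of 7 numbers parted by spaces: the shift along the world's x, y, z in mm, then the turn, a rotation vector about the world's x, y, z in degrees, then the closure in counts, from 0 (fully open) to 255 (shut). A call has exactly 8 rows; each row shifts and turns the commanded pose from where the row before left it; what a row does not reach is not made up. A row lasts 1/12 s, in which the tool goes at most 41.7 mm and 7.16 degrees, less where a joint would pass 70% of its speed; a pose out of reach is approached as far as the arm can. A call with a gripper value outside its range is refused whole. The fingers move at their own pace and stop on an object; "grip_force" is the grip in N (left out, the last holds). Time passes only in rows, so rows that do not move let the fingers close, or fill a call up. It gives the time, the measured TCP pose, the force, the opening and the grip force at its end, in the units of the state.
- ctrl.get_state(): the state, without advancing time (a new reading comes with each control period).
- ctrl.get_image(name): name is "scene" or "top" or "wrist"; returns a dict with "frame" (480x640x3 uint8, red, green, blue), "depth" (480x640 float32, m along the optical axis (not along the pixel's ray), 0 where there is no reading), "fx", "fy", "cx", "cy" (pixels), "position" and "orientation" of the camera in the world. Camera axes: x right, y down, z forward; pixel columns grow to the right and rows downward; lengths in m; the calibration is good to about 2 mm. A picture is of the moment at which its call begins.
- ctrl.close_job(): hands the job in; it is judged then, once.
Trained networks look in a picture, given as the dict that the camera call returned (one of the last four; its "shot" number tells which), for a name from the list of things; names that differ only in an ending like _2 or _b are one class to them, and where a whole thing is asked for, a point or a joint stands for the part that bears it (a point fixed in the world has none). Each returns a list of dicts, best first, with "score" (0 to 1); they miss things now and then, are a little off and sometimes report something else, mostly with a low value. They report only what shows in the picture. A call takes as long as a camera call.
- ctrl.find_in(target, picture): "centre" ([x, y, z] in m, in world coordinates, good to about 4 mm: the middle of the surface that is visible of it).
- ctrl.silhouettes(target, picture): "region" (480x640 bool, what is visible of it).
The state is a dict: "time": time; "joint_positions": joint angles; "qd": joint speeds; "joint_torque": joint torques, N m; "position": TCP position; "tool_rot": TCP orientation; "ft_force": force on the tool from outside, world axes, zero at the start; "torque": the same for the moment, N m; "grip_width": opening from 0.0 (shut) to 1.0 (fully open); "grip_force": force on a finger pad.
Only numpy, scipy, OpenCV 4.12 (cv2) and the standard library are available. Lean on these libraries where they do the work, as an engineer would, in place of code of your own. Each camera call takes 0.05 s, during which the arm holds its last target. There are 200 camera calls.

## Working session

There is one attempt and no reset: what is moved stays moved. The work goes in short steps, Python scripts to look and compute and a tool call to move; the robot and the scene stay as the last step left them, time stands still between calls to the robot, and variables do not carry over. Pictures are saved under pics/ and viewed, at most 10 in all, crops included, and the job is handed in when it is done.

Besides the shell and the picture viewer there is one more tool, called by a JSON object that holds its "api" and its "payload". move_arm: Moves the arm, as the interface text tells. Its arguments: {"type":"object","properties":{"increments":{"type":"string"},"grip_force":{"type":"number"}},"required":["increments"]}

```bash
mkdir -p pics
cat > h.py <<'E'
import numpy as np,cv2
from bench import ctrl
from scipy.spatial.transform import Rotation as R
def Rm(o):
    o=np.array(o,float)
    if o.shape==(3,3): return o
    return R.from_rotvec(o).as_matrix() if o.size==3 else R.from_quat(o).as_matrix()
def pts(im,mask):
    v,u=np.nonzero(mask&(im['depth']>0)); z=im['depth'][v,u]
    p=np.c_[(u-im['cx'])/im['fx']*z,(v-im['cy'])/im['fy']*z,z]
    return p@Rm(im['orientation']).T+np.array(im['position'])
E
python3 - <<'E'
from h import *
for n in ['scene','top']:
    im=ctrl.get_image(n); print(n,im['position'],im['orientation'])
    cv2.imwrite(f'pics/{n}0.png',im['frame'][:,:,::-1])
    for t in ['deck','pull_ring','ring_eye','ring_top','needle_tower','code_reader','vial_tray','hole_left','hole_right','reagent_bottle','beaker','cap_jar','vial_box']:
        r=ctrl.find_in(t,im); print(t,[(np.round(a['centre'],3).tolist(),round(a['score'],2)) for a in r[:2]])
s=ctrl.get_state(); print(s)
E
```

```text
scene [ 0.20135687 -0.75922223  0.87556945] [-2.26715237  0.51950882 -0.25468818]
deck [([0.498, 0.02, 0.013], 0.77)]
pull_ring [([0.518, 0.059, 0.114], 0.5)]
ring_eye [([0.513, 0.058, 0.112], 0.69)]
ring_top [([0.515, 0.056, 0.111], 0.72)]
needle_tower [([0.688, -0.101, 0.215], 0.77)]
code_reader [([0.706, 0.162, 0.13], 0.98), ([0.572, 0.054, 0.066], 0.2)]
vial_tray [([0.632, 0.048, 0.076], 0.57)]
hole_left [([0.496, 0.022, 0.02], 0.57)]
hole_right [([0.495, 0.023, 0.02], 0.81), ([0.49, -0.277, 0.002], 0.74)]
reagent_bottle [([0.602, 0.282, 0.087], 0.61), ([0.662, -0.211, 0.029], 0.54)]
beaker [([0.432, 0.292, 0.058], 0.94), ([0.516, 0.06, 0.114], 0.63)]
cap_jar [([0.465, -0.203, 0.058], 0.89)]
vial_box [([0.663, -0.209, 0.029], 0.59)]
top [0.40172421 0.00547278 1.35669977] [-2.11910575  2.17216278 -0.15704616]
deck [([0.516, 0.065, 0.02], 0.96)]
pull_ring [([0.514, 0.067, 0.135], 0.63)]
ring_eye [([0.514, 0.063, 0.131], 0.67)]
ring_top [([0.516, 0.06, 0.132], 0.72)]
needle_tower [([0.677, -0.059, 0.271], 0.62)]
code_reader [([0.707, 0.17, 0.152], 0.93)]
vial_tray [([0.63, 0.06, 0.0
[... 353 characters left out ...]
ns': array([-1.31588084,  0.32100616, -0.07011381,  1.45047324,  0.02260858,
        1.37076882, -0.05689326]), 'qd': array([-1.39826955e-03,  1.37131358e-03,  1.64955997e-03,  4.62707749e-04,
        7.57393741e-04,  4.70213163e-05, -9.26067317e-04]), 'joint_torque': array([-4.39674695e-04, -4.91095448e+01, -4.03363723e-01, -3.12770498e+01,
       -6.37257309e-02,  3.34498531e-02,  7.44293288e-06]), 'position': array([0.15504987, 0.63128143, 0.22259609]), 'tool_rot': array([3.77289129e-01, 3.11879435e+00, 1.98204896e-04]), 'ft_force': array([ 0.5366554 , -0.0641758 , -0.16483747]), 'torque': array([-0.00846638, -0.01437807, -0.01811828]), 'grip_force': 0.0, 'grip_width': 0.9987244523834147}
```

View pics/scene0.png

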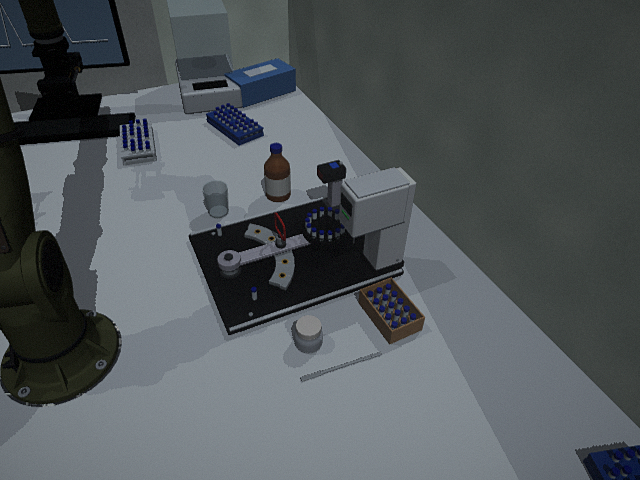

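View pics/top0.png

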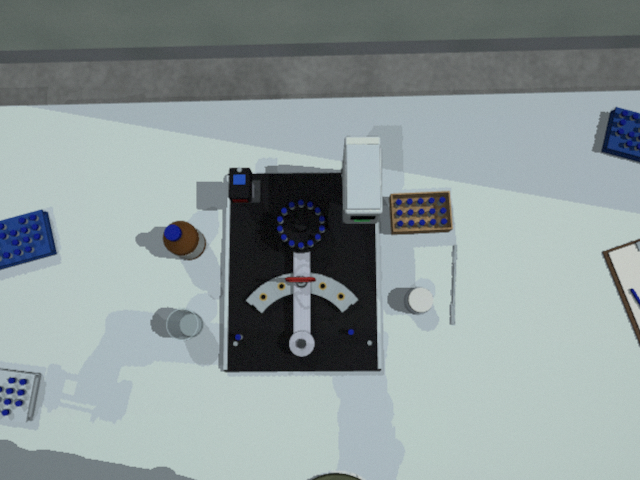

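The scene picture shows the ring (281,228) across the arm. In the top picture the hub is at (302,344), the ring at (301,280) and the tower at (362,180), so it stands to the right (-y) and the swing is negative.

Run:
```python
from h import *
for n in ['top','scene']:
    im=ctrl.get_image(n); f=im['frame'].astype(int)
    red=(f[...,0]>110)&(f[...,1]<70)&(f[...,2]<70)
    m=np.zeros(red.shape,bool)
    if n=='top': m[255:300,270:335]=1
    else: m[200:250,265:300]=1
    P=pts(im,red&m); P=P[P[:,2]>.08]
    print(n,len(P),'min',P.min(0).round(4),'max',P.max(0).round(4))
    T=P[P[:,2]>P[:,2].max()-.012]; print(T.mean(0), np.polyfit(T[:,1],T[:,0],1))
    if n=='top':
        A=pts(im,np.ones_like(m)); c=(A[:,0]>.3)&(A[:,0]<.47)&(abs(A[:,1]-.06)<.06)&(abs(A[:,2]-.066)<.008)
        H=A[c]; print('hub',len(H),H.min(0).round(4),H.max(0).round(4),(H.max(0)+H.min(0))/2)
        # deck edges by depth
        D=A[(abs(A[:,2]-.018)<.006)&(A[:,0]>.3)&(A[:,0]<.8)&(abs(A[:,1]-.06)<.25)]
        q=D[:,:2].astype(np.float32); print(cv2.minAreaRect(q))
        # dark edges: left/right deck extent at several x
        for x in np.arange(.36,.7,.04):
            s=D[abs(D[:,0]-x)<.004]; print(round(x,2),np.percentile(s[:,1],[1,99]).round(4))
```

```text
top 82 min [0.5105 0.0304 0.0867] max [0.5163 0.0825 0.1441]
[0.51342523 0.05731738 0.13868754] [0.01266053 0.51269956]
hub 512 [0.3571 0.0368 0.058 ] [0.4631 0.0875 0.074 ] [0.41008758 0.062156   0.06599847]
((0.5434520840644836, 0.06026296317577362), (0.4961068630218506, 0.43998172879219055), 88.59249877929688)
0.36 [-0.1018  0.2299]
0.4 [-0.1054  0.2292]
0.44 [-0.105  0.229]
0.48 [-0.1085  0.2283]
0.52 [-0.108   0.2259]
0.56 [-0.1053  0.2256]
0.6 [-0.1067  0.2729]
0.64 [-0.1122  0.2235]
0.68 [-0.1787  0.2239]
scene 2 min [0.515  0.0352 0.1367] max [0.5162 0.038  0.1372]
[0.5155752  0.03660683 0.13693507] [0.43228435 0.49975064]
```

Run:
```python
from h import *
s=ctrl.get_state(); R0=R.from_rotvec(s['tool_rot'])
T=R.from_euler('z',-1,degrees=True)*R.from_euler('y',-40,degrees=True)*R.from_rotvec([0,np.pi,0])
print(np.degrees((T*R0.inv()).as_rotvec()), T.as_matrix().round(3), s['position'])
```

```text
[ -5.16592654 -39.74578193  12.26756199] [[-0.766  0.017  0.643]
 [ 0.013  1.    -0.011]
 [-0.643  0.    -0.766]] [0.15500026 0.63127887 0.22259617]
```

{"api": "move_arm", "payload": {"increments": "8 -24 8 0 0 0 255;10 -24 8 0 0 0 255;10 -24 8 0 0 0 255;10 -24 8 0 0 0 255;10 -24 8 -0.32 -2.48 0.77 255;10 -24 8 -0.32 -2.48 0.77 255;10 -24 8 -0.32 -2.48 0.77 255;10 -24 8 -0.32 -2.48 0.77 255"}}

```text
time: 2.17
position: [0.2336, 0.4381, 0.2872]
tool_rot: [0.276, 2.952, -0.001]
ft_force: [0.3, 0.1, -0.6]
grip_width: 0.481
grip_force: 0.0
```

{"api": "move_arm", "payload": {"increments": "10 -24 0 -0.32 -2.48 0.77 255;10 -24 0 -0.32 -2.48 0.77 255;10 -24 0 -0.32 -2.48 0.77 255;10 -24 0 -0.32 -2.48 0.77 255;10 -24 0 -0.32 -2.48 0.77 255;10 -24 0 -0.32 -2.48 0.77 255;10 -24 0 -0.32 -2.48 0.77 255;10 -24 0 -0.32 -2.48 0.77 255"}}

```text
time: 2.83
position: [0.3365, 0.2958, 0.2697]
tool_rot: [0.116, 2.627, -0.09]
ft_force: [0.4, 0.2, -1.1]
grip_width: 0.01
grip_force: 0.0
```

{"api": "move_arm", "payload": {"increments": "10 -24 -2 -0.32 -2.48 0.77 255;10 -24 -2 -0.32 -2.48 0.77 255;10 -24 -2 -0.32 -2.48 0.77 255;10 -24 -2 -0.32 -2.48 0.77 255;10 -24 -2 0 0 0 255;10 -24 -2 0 0 0 255;10 -24 -2 0 0 0 255;10 -24 -2 0 0 0 255"}}

```text
time: 3.5
position: [0.4629, 0.1814, 0.2207]
tool_rot: [0.073, 2.473, -0.191]
ft_force: [0.6, 0.4, 0.4]
grip_width: 0.005
grip_force: 0.0
```

Run:
```python
from h import *
s=ctrl.get_state(); T=R.from_euler('z',-1,degrees=True)*R.from_euler('y',-40,degrees=True)*R.from_rotvec([0,np.pi,0])
print(s['position'],s['joint_positions'].round(2),s['time'],np.degrees((T*R.from_rotvec(s['tool_rot']).inv()).as_rotvec()),s['grip_width'])
im=ctrl.get_image('wrist'); cv2.imwrite('pics/w1.png',im['frame'][:,:,::-1])
f=im['frame'].astype(int); red=(f[...,0]>90)&(f[...,1]<60)&(f[...,2]<60)
P=pts(im,red); P=P[P[:,2]>.08]; print(len(P),P.min(0),P.max(0))
for t in ['pull_ring','ring_top']: print(t,[(np.round(a['centre'],4).tolist(),round(a['score'],2)) for a in ctrl.find_in(t,im)[:2]])
```

```text
[0.46288189 0.18136072 0.22070678] [-0.67 -0.3  -0.16  2.25  0.68  0.96  0.34] 3.5 [ 6.74212067 -2.08339528  4.88195931] 0.004817122074626011
1043 [0.51003403 0.03138592 0.08037074] [0.60984684 0.34109304 0.14393625]
pull_ring [([0.5103, 0.0591, 0.1117], 0.65)]
ring_top [([0.5136, 0.0603, 0.1139], 0.97)]
```

View pics/w1.png

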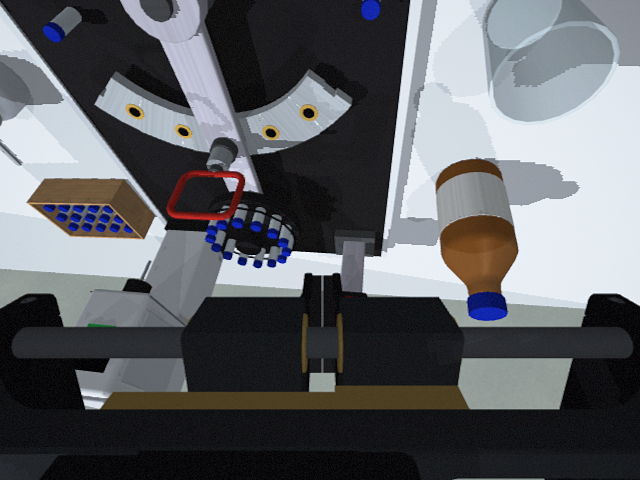

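The wrist view shows the ring's upright loop at (205,195), with its opening clear and the shut fingers at (322,330). Joint 2 reached its limit, so I'll use a smaller tilt and go in lower.

```bash
cat >> h.py <<'E'
def need(p,tilt,yaw=-1):
    s=ctrl.get_state(); T=R.from_euler('z',yaw,degrees=True)*R.from_euler('y',-tilt,degrees=True)*R.from_rotvec([0,np.pi,0])
    print('t',s['time'],'pos',s['position'].round(4),'d mm',((np.array(p)-s['position'])*1e3).round(1),'rot',np.degrees((T*R.from_rotvec(s['tool_rot']).inv()).as_rotvec()).round(2),'j',s['joint_positions'].round(2),'F',s['ft_force'].round(1))
E
python3 -c "
from h import *
need([.465,.060,.17],34)"
```

```text
t 3.65 pos [0.4628 0.1795 0.2204] d mm [   2.2 -119.5  -50.4] rot [7.12 3.83 4.83] j [-0.67 -0.3  -0.16  2.25  0.68  0.96  0.34] F [-0.6  0.  -0.2]
```

{"api": "move_arm", "payload": {"increments": "0 -15 -6 0.9 0.5 0.6 255;0 -15 -6 0.9 0.5 0.6 255;0 -15 -6 0.9 0.5 0.6 255;0 -15 -6 0.9 0.5 0.6 255;0 -15 -6 0.9 0.5 0.6 255;0 -15 -6 0.9 0.5 0.6 255;0 -15 -6 0.9 0.5 0.6 255;0 -15 -6 0.9 0.5 0.6 255"}}

```text
time: 4.32
position: [0.5007, 0.0878, 0.152]
tool_rot: [0.026, 2.567, -0.038]
ft_force: [0.1, 0.6, -0.0]
grip_width: 0.008
grip_force: 0.0
```

```bash
python3 -c "
from h import *
need([.465,.060,.17],34)"
```

```text
t 4.3167 pos [0.5007 0.0878 0.152 ] d mm [-35.7 -27.8  18. ] rot [ 1.21 -1.12  0.53] j [-0.21 -0.3  -0.17  2.35  0.34  0.59  0.93] F [ 0.1  0.6 -0. ]
```

{"api": "move_arm", "payload": {"increments": "-2 6 0 0 0 0 255;-2 6 0 0.3 0.6 0.1 255;-2 6 -3 0.3 0.6 0.1 255;-2 6 -6 0.3 0.6 0.1 255;-2 4 -6 0.3 0.6 0.1 255;-2 4 -6 0 0.6 0.1 255;-2 0 -6 0 0 0 255;-2 0 -6 0 0 0 255"}}

```text
time: 4.98
position: [0.4841, 0.1194, 0.1178]
tool_rot: [0.024, 2.622, -0.011]
ft_force: [-0.5, -0.5, -1.0]
grip_width: 0.004
grip_force: 0.0
```

```bash
python3 -c "
from h import *
need([.48,.11,.11],30)"
```

```text
t 4.9833 pos [0.4841 0.1194 0.1178] d mm [-4.1 -9.4 -7.8] rot [ 0.18 -0.22  0.08] j [-0.23 -0.24 -0.21  2.36  0.33  0.58  0.86] F [-0.5 -0.5 -1. ]
```

{"api": "move_arm", "payload": {"increments": "-2 0 -5 0 0 0 255;0 -3 -5 0 0 0 255;0 -10 0 0 0 0 255;0 -12 0 0 0 0 255;0 -12 0 0 0 0 255;0 -12 0 0 0 0 255;0 -10 0 0 0 0 255;0 0 0 0 0 0 255"}}

```text
time: 5.65
position: [0.482, 0.0575, 0.1081]
tool_rot: [0.03, 2.622, -0.012]
ft_force: [-0.8, -0.5, -0.2]
grip_width: 0.004
grip_force: 0.0
```

Run:
```python
from h import *
need([.482,.06,.108],30)
im=ctrl.get_image('wrist'); cv2.imwrite('pics/w2.png',im['frame'][:,:,::-1])
f=im['frame'].astype(int); red=(f[...,0]>90)&(f[...,1]<60)&(f[...,2]<60)
P=pts(im,red); P=P[(P[:,2]>.08)&(abs(P[:,0]-.51)<.03)&(abs(P[:,1]-.06)<.05)]; print(len(P),P.min(0),P.max(0))
for z in (.095,.105,.115,.125):
    q=P[abs(P[:,2]-z)<.005]; print(z,len(q),q.mean(0) if len(q) else '', q.min(0) if len(q) else '',q.max(0) if len(q) else '')
```

```text
t 5.65 pos [0.482  0.0575 0.1081] d mm [-0.   2.5 -0.1] rot [ 0.17 -0.21  0.35] j [-0.21 -0.28 -0.07  2.41  0.27  0.53  1.06] F [-0.8 -0.5 -0.2]
320 [0.51024822 0.03481579 0.08647852] [0.51624864 0.08832259 0.13892249]
0.095 46 [0.51220507 0.06232615 0.09043667] [0.51024822 0.03548553 0.09000752] [0.51359551 0.08748826 0.09121163]
0.105 0   
0.115 0   
0.125 0
```

View pics/w2.png

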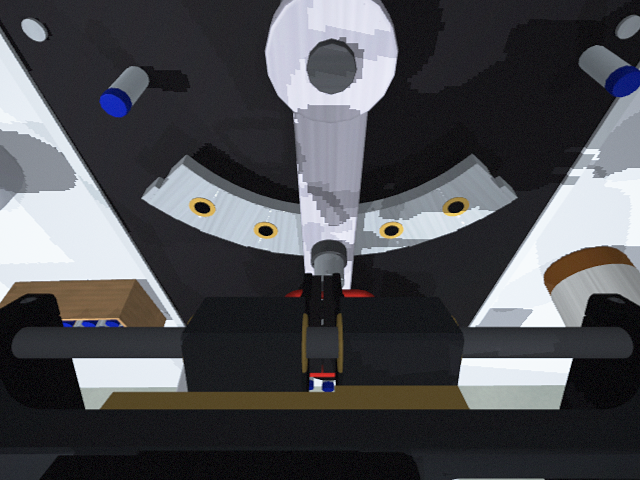

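The wrist view shows the fingertip (322,290) just in front of the ring's lower part, with the ring ends at 290 and 372 and its centre about 3 mm to +y.

{"api": "move_arm", "payload": {"increments": "0 2 0 0 0 0 255;2 1.5 0 0 0 0 255;5 0 0 0 0 0 255;5 0 0 0 0 0 255;5 0 0 0 0 0 255;5 0 0 0 0 0 255;4 0 0 0 0 0 255;0 0 0 0 0 0 255"}}

```text
time: 6.37
position: [0.5094, 0.0634, 0.1088]
tool_rot: [0.025, 2.621, -0.011]
ft_force: [0.2, -0.3, 0.5]
grip_width: 0.004
grip_force: 0.0
```

```bash
python3 -c "
from h import *
need([.508,.061,.108],30)"
```

```text
t 6.3667 pos [0.5094 0.0634 0.1088] d mm [-1.4 -2.4 -0.8] rot [ 0.15 -0.16  0.16] j [-0.21 -0.21 -0.07  2.36  0.28  0.51  1.06] F [ 0.2 -0.3  0.5]
```

{"api": "move_arm", "payload": {"increments": "0 -1 1 0 0 0 255;0 -1 1 0 0 0 255;0 0 1 0 0 0 255;0 0 1 0 0 0 255;0 0 1 0 0 0 255;0 0 1 0 0 0 255;0 0 1 0 0 0 255;0 0 1 0 0 0 255"}}

```text
time: 7.03
position: [0.5085, 0.0613, 0.1168]
tool_rot: [0.025, 2.621, -0.011]
ft_force: [0.6, -1.2, -0.2]
grip_width: 0.006
grip_force: 0.0
```

{"api": "move_arm", "payload": {"increments": "0 0 1 0 0 0 255;0 0 1 0 0 0 255;0 0 1 0 0 0 255;0 0 1 0 0 0 255;0 0 1 0 0 0 255;0 0 1 0 0 0 255;0 0 1 0 0 0 255;0 0 1 0 0 0 255"}}

```text
time: 7.7
position: [0.5069, 0.0609, 0.1231]
tool_rot: [0.026, 2.625, -0.012]
ft_force: [-2.9, 0.6, -4.4]
grip_width: 0.004
grip_force: 2.2
```

{"api": "move_arm", "payload": {"increments": "0 0 -3 0 0 0 255;0 0 -3 0 0 0 255;2 0 -3 0 0 0 255;2 0 -1 0 0 0 255;1 0 0 0 0 0 255;0 0 1 0 0 0 255;0 0 1 0 0 0 255;0 0 0 0 0 0 255"}}

```text
time: 8.37
position: [0.5122, 0.061, 0.1151]
tool_rot: [0.025, 2.624, -0.012]
ft_force: [-4.6, 0.9, -5.8]
grip_width: -0.001
grip_force: 3.3
```

{"api": "move_arm", "payload": {"increments": "0 0 1 0 0 0 255;0 0 1.5 0 0 0 255;0 0 1.5 0 0 0 255;0 0 1.5 0 0 0 255;0 0 1.5 0 0 0 255;0 0 1.5 0 0 0 255;0 0 1.5 0 0 0 255;0 0 0 0 0 0 255"}}

```text
time: 9.03
position: [0.5123, 0.061, 0.1256]
tool_rot: [0.026, 2.624, -0.012]
ft_force: [-6.4, 0.5, -7.2]
grip_width: 0.004
grip_force: 4.1
```

Run:
```python
from h import *
need([.512,.06,.13],30)
for n in ['scene','top']:
    im=ctrl.get_image(n); f=im['frame'].astype(int)
    red=(f[...,0]>110)&(f[...,1]<70)&(f[...,2]<70)
    P=pts(im,red); P=P[(P[:,2]>.08)&(abs(P[:,0]-.51)<.03)&(abs(P[:,1]-.06)<.05)]
    print(n,len(P)); 
    if len(P): print(P.min(0),P.max(0))
    if n=='scene': cv2.imwrite('pics/s2.png',cv2.resize(im['frame'][180:300,200:360,::-1],(800,600)))
```

```text
t 9.0333 pos [0.5123 0.061  0.1256] d mm [-0.3 -1.   4.4] rot [ 0.2  -0.34  0.17] j [-0.21 -0.23 -0.06  2.33  0.25  0.56  1.1 ] F [-6.4  0.5 -7.2]
scene 0
top 46
[0.51157129 0.03225136 0.14319292] [0.5150051  0.08162975 0.15428007]
```

View pics/s2.png

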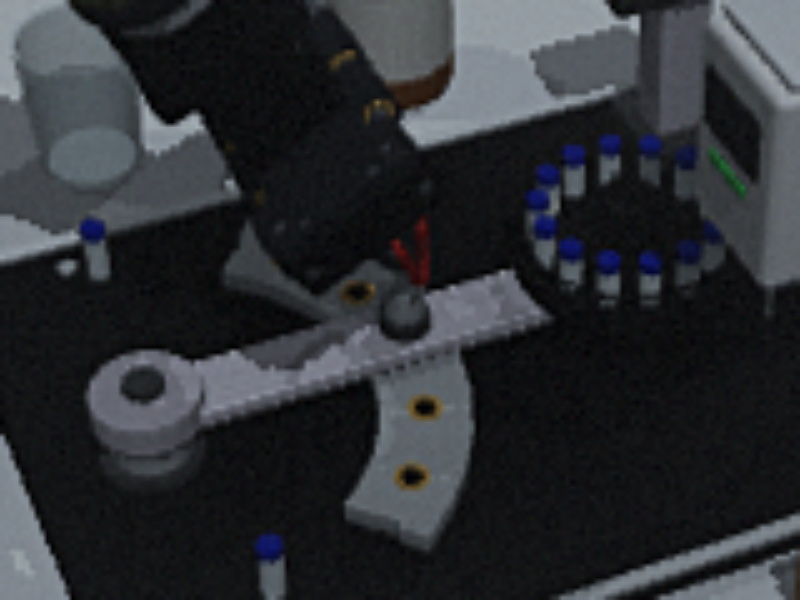

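The crop shows the fingertip hooked in the red ring at (415,250). The ring has risen about 10 mm, so I'll lift 5 mm more.

{"api": "move_arm", "payload": {"increments": "0 0 1 0 0 0 255;0 0 1 0 0 0 255;0 0 1 0 0 0 255;0 0 1 0 0 0 255;0 0 1 0 0 0 255;0 0 0.5 0 0 0 255;0 0 0 0 0 0 255;0 0 0 0 0 0 255"}}

```text
time: 9.8
position: [0.5122, 0.0609, 0.1308]
tool_rot: [0.026, 2.624, -0.012]
ft_force: [-3.9, 1.3, -8.4]
grip_width: 0.007
grip_force: 4.2
```

Run:
```python
from h import *
need([.512,.06,.13],30)
im=ctrl.get_image('top'); f=im['frame'].astype(int)
red=(f[...,0]>110)&(f[...,1]<70)&(f[...,2]<70)
P=pts(im,red); P=P[(P[:,2]>.08)&(abs(P[:,0]-.51)<.03)&(abs(P[:,1]-.06)<.05)]
print(len(P),P.min(0),P.max(0),P.mean(0),np.median(P[:,2]))
# swing plan about the pivot
pv=np.array([.3835,.0625]); p=np.array(ctrl.get_state()['position'][:2])
for k in range(0,9):
    a=np.radians(-2.5*k); c,s=np.cos(a),np.sin(a); print(k,((pv+np.array([[c,-s],[s,c]])@(p-pv)-p)*1e3).round(1))
```

```text
t 9.8 pos [0.5122 0.0609 0.1308] d mm [-0.2 -0.9 -0.8] rot [ 0.2  -0.35  0.18] j [-0.21 -0.24 -0.06  2.32  0.25  0.57  1.1 ] F [-3.9  1.3 -8.4]
30 [0.51167212 0.03011848 0.1499989 ] [0.51454267 0.08131356 0.16073214] [0.51355871 0.0555586  0.15636335] 0.15616868400685346
0 [0. 0.]
1 [-0.2 -5.6]
2 [ -0.6 -11.2]
3 [ -1.3 -16.8]
4 [ -2.2 -22.3]
5 [ -3.4 -27.8]
6 [ -4.8 -33.3]
7 [ -6.4 -38.6]
8 [ -8.3 -43.9]
```

{"api": "move_arm", "payload": {"increments": "-0.1 -2.8 0 0 0 -1.25 255;-0.1 -2.8 0 0 0 -1.25 255;-0.2 -2.8 0 0 0 -1.25 255;-0.2 -2.8 0 0 0 -1.25 255;-0.3 -2.8 0 0 0 -1.25 255;-0.4 -2.8 0 0 0 -1.25 255;-0.4 -2.8 0 0 0 -1.25 255;-0.5 -2.7 0 0 0 -1.25 255"}}

```text
time: 10.52
position: [0.51, 0.039, 0.1309]
tool_rot: [0.256, 2.613, -0.072]
ft_force: [-5.8, 0.5, -7.7]
grip_width: 0.005
grip_force: 4.6
```

```bash
cat >> h.py <<'E'
def ring():
    im=ctrl.get_image('top'); f=im['frame'].astype(int)
    red=(f[...,0]>110)&(f[...,1]<70)&(f[...,2]<70)
    P=pts(im,red); P=P[(P[:,2]>.08)&(abs(P[:,0]-.51)<.04)&(abs(P[:,1]-.03)<.08)]
    e=P[:,:2]-[.3835,.0625]; c=np.polyfit(P[:,1],P[:,0],1)
    print('ring',len(P),P.min(0).round(4),P.max(0).round(4),'z med',np.median(P[:,2]).round(4),'slope deg',-np.degrees(np.arctan(c[0])).round(2))
    m=(P.min(0)+P.max(0))[:2]/2-[.3835,.0625]; print('bearing of ends mid',np.degrees(np.arctan2(m[1],m[0])).round(2),np.hypot(*m))
E
python3 -c "
from h import *
need([.508,.03,.13],30,-11);ring()"
```

```text
t 10.5167 pos [0.51   0.039  0.1309] d mm [-2.  -9.  -0.9] rot [ 0.11 -0.36  0.23] j [-0.15 -0.23 -0.14  2.31  0.36  0.62  0.84] F [-5.8  0.5 -7.7]
ring 39 [0.5066 0.0104 0.1511] [0.516  0.0596 0.1624] z med 0.156 slope deg -11.04
bearing of ends mid -12.14 0.13075713227420516
```

{"api": "move_arm", "payload": {"increments": "-0.6 -2.7 0 0 0 -1.25 255;-0.6 -2.7 0 0 0 -1.25 255;-0.7 -2.7 0 0 0 -1.25 255;-0.7 -2.7 0 0 0 -1.25 255;-0.8 -2.6 0 0 0 -1.25 255;-0.8 -2.6 0 0 0 -1.25 255;0 0 0 0 0 0 255;0 0 0 0 0 0 255"}}

```text
time: 11.23
position: [0.5059, 0.0233, 0.1309]
tool_rot: [0.426, 2.594, -0.117]
ft_force: [-5.3, 1.1, -7.9]
grip_width: 0.004
grip_force: 4.7
```

```bash
python3 -c "
from h import *
need([.508,.03,.13],30,-18.5);ring()"
```

```text
t 11.2333 pos [0.5059 0.0233 0.1309] d mm [ 2.1  6.7 -0.9] rot [ 0.05 -0.36  0.19] j [-0.11 -0.22 -0.19  2.31  0.42  0.67  0.66] F [-5.3  1.1 -7.9]
ring 44 [ 0.4984 -0.0072  0.1444] [0.5152 0.0419 0.1596] z med 0.1554 slope deg -18.27
bearing of ends mid -20.12 0.13132613030419243
```

{"api": "move_arm", "payload": {"increments": "-0.9 -2.6 0 0 0 -1.25 255;-0.9 -2.6 0 0 0 -1.25 255;0 0 0 0 0 0 255;0 0 -1.5 0 0 0 255;0 0 -1.5 0 0 0 255;0 0 -1.5 0 0 0 255;0 0 -1.5 0 0 0 255;0 0 0 0 0 0 255"}}

```text
time: 11.95
position: [0.5042, 0.0184, 0.1249]
tool_rot: [0.482, 2.585, -0.131]
ft_force: [-7.8, 2.5, -6.6]
grip_width: 0.002
grip_force: 4.7
```

```bash
python3 -c "
from h import *
need([.508,.03,.13],30,-21);ring()"
```

```text
t 11.95 pos [0.5042 0.0184 0.1249] d mm [ 3.8 11.6  5.1] rot [ 0.01 -0.34  0.16] j [-0.09 -0.2  -0.21  2.31  0.45  0.67  0.59] F [-7.8  2.5 -6.6]
ring 42 [ 0.4952 -0.0112  0.142 ] [0.514  0.0361 0.154 ] z med 0.1498 slope deg -21.15
bearing of ends mid -22.45 0.13103862985007114
```

{"api": "move_arm", "payload": {"increments": "0 -0.5 -1 0 0 0 255;0 0 -1.5 0 0 0 255;0 0 -1.5 0 0 0 255;0 0 -1.5 0 0 0 255;0 0 -1.5 0 0 0 255;0 0 -1.5 0 0 0 255;0 0 -1.5 0 0 0 255;0 0 0 0 0 0 255"}}

```text
time: 12.67
position: [0.5044, 0.0182, 0.1152]
tool_rot: [0.482, 2.585, -0.131]
ft_force: [-8.7, 2.6, -5.1]
grip_width: 0.004
grip_force: 5.1
```

```bash
python3 -c "
from h import *
need([.508,.03,.13],30,-21);ring()"
```

```text
t 12.6667 pos [0.5044 0.0182 0.1152] d mm [ 3.6 11.8 14.8] rot [ 0.   -0.31  0.14] j [-0.09 -0.19 -0.22  2.32  0.47  0.65  0.56] F [-8.7  2.6 -5.1]
ring 43 [ 0.4957 -0.0113  0.1301] [0.5151 0.0364 0.1438] z med 0.1397 slope deg -20.92
bearing of ends mid -22.28 0.13174179460135488
```

{"api": "move_arm", "payload": {"increments": "0 0 -1.5 0 0 0 255;0 0 -1.5 0 0 0 255;0 0 -1.5 0 0 0 255;0 0 -1.5 0 0 0 255;0 0 -1.5 0 0 0 255;0 0 0 0 0 0 255;0 0 0 0 0 0 255;0 0 0 0 0 0 255"}}

```text
time: 13.38
position: [0.5066, 0.0188, 0.1101]
tool_rot: [0.48, 2.58, -0.128]
ft_force: [-7.4, 2.8, -0.1]
grip_width: 0.006
grip_force: 3.4
```

```bash
python3 -c "
from h import *
need([.508,.03,.13],30,-21);ring()"
```

```text
t 13.3833 pos [0.5066 0.0188 0.1101] d mm [ 1.4 11.2 19.9] rot [-0.04 -0.02  0.07] j [-0.09 -0.18 -0.22  2.32  0.49  0.63  0.54] F [-7.4  2.8 -0.1]
ring 37 [ 0.4961 -0.0113  0.1302] [0.5153 0.0384 0.1419] z med 0.1376 slope deg -20.41
bearing of ends mid -21.82 0.1316244456236664
```

{"api": "move_arm", "payload": {"increments": "-2 0.7 0 0 0 0 255;-3 1.1 -0.5 0 0 0 255;-4 1.5 -0.5 0 0 0 255;-4 1.5 0 0 0 0 255;-4 1.5 0 0 0 0 255;-4 1.5 0 0 0 0 255;-4 1.5 0 0 0 0 255;0 0 0 0 0 0 255"}}

```text
time: 14.1
position: [0.4797, 0.0269, 0.1077]
tool_rot: [0.48, 2.583, -0.132]
ft_force: [-0.0, -0.1, -0.6]
grip_width: 0.003
grip_force: 0.0
```

Run:
```python
from h import *
need([.480,.028,.11],30,-21);ring()
im=ctrl.get_image('wrist'); cv2.imwrite('pics/w3.png',im['frame'][:,:,::-1])
```

```text
t 14.1 pos [0.4797 0.0269 0.1077] d mm [0.3 1.1 2.3] rot [ 0.1  -0.2   0.11] j [-0.1  -0.23 -0.25  2.37  0.48  0.65  0.52] F [-0.  -0.1 -0.6]
ring 68 [ 0.4957 -0.0113  0.0924] [0.515  0.0384 0.1432] z med 0.1395 slope deg -19.35
bearing of ends mid -21.9 0.13131441492374651
```

View pics/w3.png

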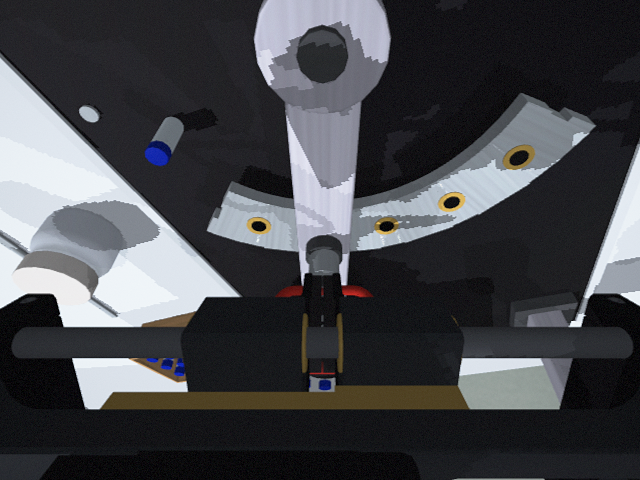

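The wrist view shows the arm in the next hole: one free hole to its left at (258,226), three to its right. The ring is back at home height, the fingers are clear and the force reads zero, so I'm handing the job in.

```bash
python3 -c "
from h import *
print(ctrl.close_job())"
```

```text
the job is handed in; nothing more can be done
None
```

I moved the tray one hole over towards the needle tower and handed the job in. Camera checks put the pin home in that hole and the fingers clear of the ring, but the hand-in returned no verdict.

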